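Kit the hollow stubs for the weld test

TASK

Gather the three hollow tube stubs (round, square and flat rectangular) into the grey caddy for the next weld test, each standing upright on the floor of the compartment of its own outline: round in round, square in square, rectangular in oblong. Leave the three solid bars of the same outlines standing where they are.

Things in the scene. Friction and masses are not known exactly. Their poses are not given: they have to be found in the camera images.
- round_stub_mid (a point): wanted: short hollow steel stub of round pipe, open from top to bottom, standing on end on the table; 48 mm outside diameter, bore 38 mm, 70 mm tall, 0.25 to 0.65 kg. The point is its centre, half-way up (35 mm above its foot); z is up along the bore.
- square_stub_mid (a point): wanted: short hollow steel stub of square tube, open from top to bottom, standing on end on the table; 45 x 45 mm outside, wall 5 mm (opening 35 x 35 mm), 70 mm tall, 0.25 to 0.65 kg. The point is its centre, half-way up (35 mm above its foot); z is up along the bore, x and y are square to its sides.
- oblong_stub_mid (a point): wanted: short hollow steel stub of flat rectangular tube, open from top to bottom, standing on end on the table; 80 mm along its own x and 30 mm along its own y, wall 5 mm (opening 70 x 20 mm), 70 mm tall, 0.25 to 0.65 kg. The point is its centre, half-way up (35 mm above its foot); z is up along the bore, x and y are square to its sides.
- round_bar_mid (a point): not wanted: short SOLID steel round bar, 48 mm diameter, 70 mm tall, closed flat top, standing on end on the table, of the same outline and steel as the round stub. The point is its centre, 35 mm above its foot; z is up.
- square_bar_mid (a point): not wanted: short SOLID steel square bar, 45 x 45 mm, 70 mm tall, closed flat top, standing on end on the table, of the same outline and steel as the square stub. The point is its centre, 35 mm above its foot; z is up.
- oblong_bar_mid (a point): not wanted: short SOLID steel rectangular bar, 80 mm along its own x and 30 mm along its own y, 70 mm tall, closed flat top, standing on end on the table, of the same outline and steel as the oblong stub. The point is its centre, 35 mm above its foot; z is up.
- round_floor (a point): black low-rimmed round compartment, inside diameter 66 mm, outside 74 mm, fixed inside the grey steel caddy. The point is the centre of the compartment's inner floor, 8 mm above the table; its rim stands 8 mm above that floor. z is up, y is along the caddy's row.
- square_floor (a point): black low-rimmed square compartment, inside 63 x 63 mm, outside 71 x 71 mm, fixed inside the grey steel caddy. The point is the centre of the compartment's inner floor, 8 mm above the table; its rim stands 8 mm above that floor. z is up, y is along the caddy's row.
- oblong_floor (a point): black low-rimmed oblong compartment, inside 98 mm along its own x and 48 mm along its own y, walls 4 mm, fixed inside the grey steel caddy. The point is the centre of the compartment's inner floor, 8 mm above the table; its rim stands 8 mm above that floor. z is up, y is along the caddy's row.
- caddy: grey steel caddy, fixed, 128 mm along its own x and 300 mm along its own y, outer wall 18 mm above the table, low loop handles at its ends. It holds the three compartments in one row along its length, 95 mm from centre to centre, in any order. Origin: centre of its underside, on the table.
Things that resemble listed ones, but are neither listed nor needed, are in the scene too. Leave any pink or turquoise look-alike of the part that bears oblong_stub_mid alone.

How it is judged:
By the outcome, as a careful person would: the job done as asked, in the order asked, and still so for the second after the job is handed in, with the robot touching nothing.
It also fails if it takes over 99 s, if anything falls off the work surface, if the arm or the gripper's body presses on something with over 40 N, if the wrist force passes 120 N, or if a joint passes its speed limit or range.

ROBOT

A 6-joint arm with a two-finger parallel gripper is mounted at the origin on the work surface. World frame = base frame: x ahead of the robot, y to its left, z up, the work surface at z = 0. Lengths are in m, angles in rad, forces in N, time in s.
With the tool pointing down it reaches from about 0.275 to 0.725 m from the base axis. Payload 15.9 kg.
Tool frame: the origin (TCP) lies midway between the tips of the shut fingers; the grasp point (between the pads) lies behind it (bot.tcp_to_grasp is the z of the grasp point in the tool frame, in m); z points along the fingers, y is the line along which they close (so a half turn about z gives the same grasp; the last joint's range is limited). The gripper opens to 85 mm and grips with 20 to 120 N. Pads are 22 mm wide; open, the fingers measure 114 mm over their backs; the gripper's body (76 mm by 85 mm) begins 54 mm behind the grasp point. The pads swing forward as they close: fully open they stand 13 mm farther back than shut.
Start: joints at [-1.263, 0.213, -0.034, 1.323, 0, 1.571], TCP at [0.151, -0.476, 0.231] pointing down, gripper open.
Joint ranges: [-2.98, 2.98], [-0.74, 1.72], [-1.14, 1.35], [-2.1, 2.04], [-1.57, 1.44], [-3.14, 3.14]. Speed limits (rad/s): [1.89, 1.89, 2.39, 2.57, 3.14, 3.14].

INTERFACE

Orientations are given as a 3x3 rotation matrix whose columns are the frame's x, y, z axes.
In Python, from rig import bot, grab_frame, models gives the robot as it stands. The module is installed in compiled form; this text tells all that it offers.
- The arm moves only by the tool play_rows, never from a script. Its argument "deltas" is a list of rows, each an object with "slide": the shift along the tool's x, y, z in m, a list of three; "spin": the turn about the tool's z in rad; "gripper": the closure, from 0 (fully open) to 1 (shut). A call has 1 to 10 rows; each row shifts and turns the commanded pose from where the row before left it, along the tool's axes as they then stand; what a row does not reach is not made up. A row lasts 1/12 s, in which the tool goes at most 41.7 mm and 7.16 degrees, less where a joint would pass 70% of its speed; a pose out of reach is approached as far as the arm can. A call is refused whole if a number of a shift passes 0.0417 or a number of a turn 0.125, either way. A call with a gripper value outside its range is refused whole. The fingers move at their own pace and stop on an object; the grip force is fixed at half the most. Time passes only in rows, so rows that do not move let the fingers close. It gives the time, the measured TCP pose, the force, the opening and the grip force at its end, in the units of the state.
- bot.observe(): the state, without advancing time (a new reading comes with each control period).
- grab_frame(name): name is "side" or "top"; returns a dict with "image" (400x640x3 uint8, blue, green, red), "K" (3x3 intrinsics, pixels), "rvec" (rotation vector, rad) and "tvec" (3), from world to camera coordinates, as OpenCV has them. Camera axes: x right, y down, z forward; pixel columns grow to the right and rows downward; lengths in m; the calibration is good to about 2 mm. A picture is of the moment at which its call begins. There is no depth.
- bot.sign_off(): hands the job in; it is judged then, once.
Trained networks look in a picture, given as the dict that the camera call returned (one of the last four; its "shot" number tells which), for a name from the list of things; names that differ only in an ending like _2 or _b are one class to them, and where a whole thing is asked for, a point or a joint stands for the part that bears it (a point fixed in the world has none). Each returns a list of dicts, best first, with "conf" (0 to 1); they miss things now and then, are a little off and sometimes report something else, mostly with a low value. They report only what shows in the picture. A call takes as long as a camera call. They do not tell look-alikes from the thing itself.
- models.regions_of(query, picture): "pixels" (400x640 bool, what is visible of it) and "xy" ([column, row] in pixels, amid what is visible of it).
The state is a dict: "t": time; "qpos": joint angles; "dq": joint speeds; "effort": joint torques, N m; "tcp_pos": TCP position; "eef_rot": TCP orientation; "contact_force": force on the tool from outside, world axes, zero at the start; "torque": the same for the moment, N m; "width": finger opening in m; "grip_force": force on a finger pad.
Only numpy, scipy, OpenCV 4.12 (cv2) and the standard library are available. Lean on these libraries where they do the work, as an engineer would, in place of code of your own. Each camera call takes 0.05 s, during which the arm holds its last target. There are 200 camera calls.

## Working session

There is one attempt and no reset: what is moved stays moved. The work goes in short steps, Python scripts to look and compute and a tool call to move; the robot and the scene stay as the last step left them, time stands still between calls to the robot, and variables do not carry over. Pictures are saved under pics/ and viewed, at most 14 in all, crops included, and the job is handed in when it is done.

Besides the shell and the picture viewer there is one more tool, called after "Emit:" as name(argument=value, ...) on one line, values as JSON. play_rows: Moves the arm, as the interface text tells. Its arguments: {"type":"object","properties":{"deltas":{"type":"array","items":{"type":"object","properties":{"slide":{"type":"array","items":{"type":"number"}},"spin":{"type":"number"},"gripper":{"type":"number"}}}}},"required":["deltas"]}

```bash
mkdir -p pics; python3 - <<'E'
from rig import bot, grab_frame, models
import cv2
s=bot.observe(); print({k:s[k] for k in('t','qpos','tcp_pos','eef_rot','width')}, bot.tcp_to_grasp)
for n in('top','side'):
    f=grab_frame(n); cv2.imwrite(f'pics/{n}0.png',f['image']); print(n,f['K'],f['rvec'],f['tvec'],f['shot'])
    for q in ['round_stub_mid','square_stub_mid','oblong_stub_mid','round_bar_mid','square_bar_mid','oblong_bar_mid','caddy']:
        print(q,[(r['xy'],round(r['conf'],2),int(r['pixels'].sum())) for r in models.regions_of(q,f)])
E
```

```text
{'t': 0.0, 'qpos': array([-1.26302230e+00,  2.13356464e-01, -3.50718870e-02,  1.32350800e+00,
       -2.22761877e-05,  1.57078763e+00]), 'tcp_pos': array([ 0.15135585, -0.47617236,  0.23081094]), 'eef_rot': array([[ 9.53007619e-01,  3.02946108e-01, -3.66586551e-04],
       [ 3.02946329e-01, -9.53007007e-01,  1.07970786e-03],
       [-2.22662578e-05, -1.14002587e-03, -9.99999350e-01]]), 'width': 0.08553825764863127} -0.0187
top [[442.65370965   0.         315.85961326]
 [  0.         442.65370965 199.92527168]
 [  0.           0.           1.        ]] [ 2.12079745 -2.16778248  0.14998218] [-0.04710125  0.46603287  1.1221636 ] 1
round_stub_mid [([330.1, 157.3], 0.87, 283), ([225.1, 173.2], 0.52, 741)]
square_stub_mid [([453.1, 212.7], 0.66, 446)]
oblong_stub_mid [([473.8, 275.8], 0.89, 674), ([299.0, 234.0], 0.76, 183), ([392.2, 203.9], 0.74, 448), ([419.8, 122.7], 0.73, 459)]
round_bar_mid [([444.9, 158.0], 0.81, 437)]
square_bar_mid [([332.2, 204.7], 0.69, 357)]
oblong_bar_mid [([380.1, 160.7], 0.76, 512)]
caddy [([239.0, 163.0], 0.65, 3414), ([381.5, 160.0], 0.22, 500)]
side [[367.3747684    0.         315.55401864]
 [  0.         367.3747684  198.77077554]
 [  0.           0.           1.        ]] [ 0.48085211 -2.68844432  1.18622763] [0.39740965 0.17534247 0.88570996] 2
round_stub_mid [([279.5, 180.4], 0.71, 404)]
square_stub_mid [([356.6, 140.6], 0.89, 419)]
oblong_stub_mid [([336.6, 165.0], 0.93, 389), ([285.9, 137.2], 0.58, 299), ([337.1, 219.1], 0.56, 794)]
round_bar_mid [([317.0, 134.2], 0.5, 287)]
square_bar_mid [([321.6, 192.6], 0.81, 426)]
oblong_bar_mid []
caddy [([240.7, 276.2], 0.69, 3585), ([248.1, 232.8], 0.63, 548), ([300.0, 159.9], 0.33, 311)]
```

```bash
python3 - <<'E'
import cv2
for n in('top','side'):
    im=cv2.imread(f'pics/{n}0.png'); 
    c=im[90:310,180:520] if n=='top' else im[100:340,140:460]
    cv2.imwrite(f'pics/{n}0c.png',cv2.resize(c,None,fx=2.3,fy=2.3,interpolation=cv2.INTER_CUBIC))
E
```

```text
(no output)
```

View pics/top0c.png

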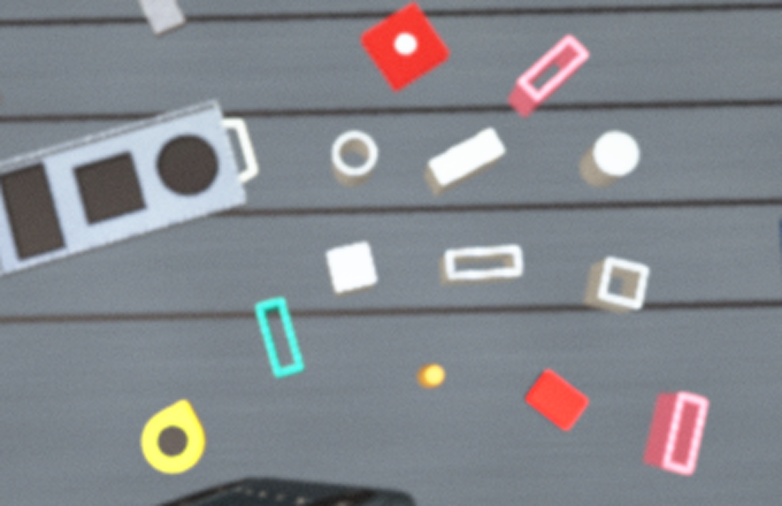

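View pics/side0c.png

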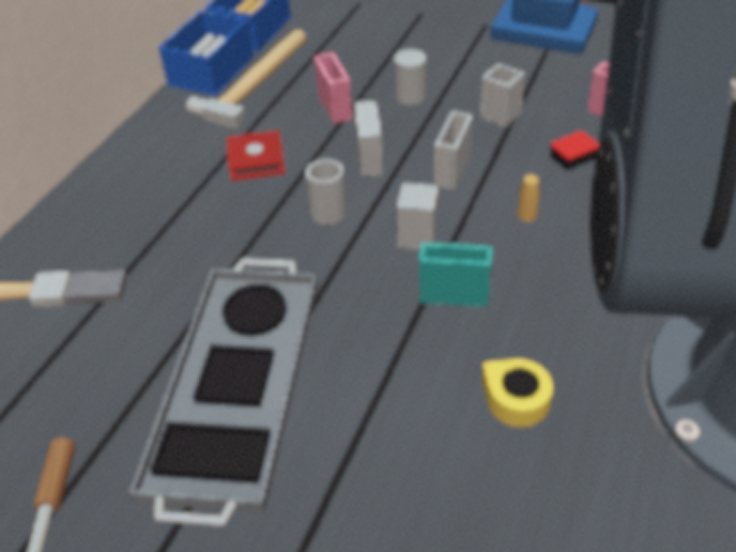

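The top view shows the hollow stubs at full-image pixels: round (333,157), oblong (390,204), square (452,213). The solid bars are at (446,157), (382,159) and (332,205). The caddy is on the left, with round (261,162), square (228,172) and oblong (194,182).

```bash
cat > h.py <<'E'
import cv2,numpy as np
def ray(f,uv,z):
    R=cv2.Rodrigues(f['rvec'])[0]; t=np.ravel(f['tvec']); C=-R.T@t
    p=cv2.undistortPoints(np.float64(uv).reshape(-1,1,2),f['K'],None)[:,0]
    d=np.c_[p,np.ones(len(p))]@R
    return C+d*((z-C[2])/d[:,2:])
def rect(f,mask,z):
    """outer rectangle of mask in world plane z: centre, (long,short), long-axis angle deg"""
    cs,_=cv2.findContours(mask.astype(np.uint8),cv2.RETR_EXTERNAL,cv2.CHAIN_APPROX_NONE)
    c=max(cs,key=cv2.contourArea)[:,0].astype(float)
    w=ray(f,c,z)[:,:2]; (cx,cy),(a,b),an=cv2.minAreaRect((w*1000).astype(np.float32))
    if a<b: a,b,an=b,a,an+90
    return np.round([cx,cy,a,b,(an+90)%180-90],1)
E
python3 - <<'E'
from rig import grab_frame, bot
from h import *
f=grab_frame('top'); im=f['image']; hsv=cv2.cvtColor(im,cv2.COLOR_BGR2HSV); g=im.min(2)
R=cv2.Rodrigues(f['rvec'])[0]; print('cam',-R.T@np.ravel(f['tvec']))
def comp(m,u,v,r):
    k=np.zeros_like(m); k[v-r:v+r,u-r:u+r]=m[v-r:v+r,u-r:u+r]; return k
for n,u,v,r in [('round',333,157,14),('oblong',390,204,20),('square',452,213,17),('rbar',446,157,15),('obar',382,159,20),('sbar',332,205,15)]:
    for th in (185,205): print(n,th,rect(f,comp(g>th,u,v,r),.07))
G=im.max(2)
for n,u,v,r in [('cR',261,162,17),('cS',228,172,18),('cO',194,182,24)]:
    for z,th in ((.012,90),(.012,105)): print(n,th,rect(f,comp(G<th,u,v,r),z))
E
```

```text
cam [ 0.29871112 -0.06079258  1.17717128]
round 185 [ 572.4 -105.1   48.7   47.3   88.7]
round 205 [ 572.4 -106.4   47.3   46.2   -1.4]
oblong 185 [ 445.1 -243.    83.5   35.6   88.7]
oblong 205 [ 445.7 -244.1   82.2   32.   -87.7]
square 185 [ 419.9 -394.7   49.5   49.2  -15.6]
square 205 [ 420.2 -395.    47.8   47.7   74.5]
rbar 185 [ 565.7 -396.6   49.    47.2   88.7]
rbar 205 [ 564.4 -396.6   48.6   44.6   88.7]
obar 185 [ 564.6 -230.    83.7   33.7  -62.7]
obar 205 [ 565.1 -230.3   82.    32.6  -62.7]
sbar 185 [444.  -98.5  48.4  48.  -77.8]
sbar 205 [444.1 -98.9  46.8  46.5  12.2]
cR 90 [576.1  88.4  65.1  63.5  88.7]
cR 105 [ 5.774e+02  8.840e+01  6.650e+01  6.480e+01 -4.000e-01]
cS 90 [551.4 179.8  66.3  65.2  15.5]
cS 105 [551.3 179.7  68.1  66.7  15.6]
cO 90 [526.3 271.1 101.7  51.2  15.1]
cO 105 [526.5 271.3 103.9  53.1  15.4]
```

```bash
cat > plan.py <<'E'
import sys,numpy as np
from rig import bot
# usage: plan.py x y z(mm) psi(deg, direction of tool y) ; prints remaining move as rows
x,y,z,psi=map(float,sys.argv[1:5]); s=bot.observe()
p=s['tcp_pos']*1000; R=s['eef_rot']; a=np.arctan2(R[1,1],R[0,1])
d=np.array([x,y,z])-p; da=(np.radians(psi)-a+np.pi)%(2*np.pi)-np.pi
n=max(int(np.ceil(max(np.linalg.norm(d)/36,abs(da)/.122))),1)
print('t %.2f'%s['t'],'p',p.round(1),'psi %.1f'%np.degrees(a),'w %.4f'%s['width'],'F',np.round(s['contact_force'],1),'j6 %.2f'%s['qpos'][5],'n',n)
for i in range(n):
    b=a+da*i/n; v=d/n/1000
    print('%.4f,%.4f,%.4f spin %.3f'%(-np.sin(b)*v[0]+np.cos(b)*v[1],np.cos(b)*v[0]+np.sin(b)*v[1],-v[2],-da/n))
E
python3 plan.py 572 -105.5 150 15
```

```text
t 0.85 p [ 151.5 -476.5  231.3] psi -72.4 w 0.0852 F [-0.3  0.3  0.5] j6 1.57 n 16
0.0321,-0.0141,0.0051 spin -0.095
0.0333,-0.0110,0.0051 spin -0.095
0.0342,-0.0078,0.0051 spin -0.095
0.0348,-0.0045,0.0051 spin -0.095
0.0350,-0.0012,0.0051 spin -0.095
0.0350,0.0022,0.0051 spin -0.095
0.0346,0.0055,0.0051 spin -0.095
0.0339,0.0087,0.0051 spin -0.095
0.0330,0.0119,0.0051 spin -0.095
0.0317,0.0150,0.0051 spin -0.095
0.0301,0.0180,0.0051 spin -0.095
0.0283,0.0207,0.0051 spin -0.095
0.0262,0.0233,0.0051 spin -0.095
0.0238,0.0257,0.0051 spin -0.095
0.0213,0.0279,0.0051 spin -0.095
0.0185,0.0298,0.0051 spin -0.095
```

Emit:
play_rows(deltas=[{"slide": [0.032, -0.014, 0.005], "spin": -0.095, "gripper": 0}, {"slide": [0.033, -0.011, 0.005], "spin": -0.095, "gripper": 0}, {"slide": [0.034, -0.008, 0.005], "spin": -0.095, "gripper": 0}, {"slide": [0.035, -0.0045, 0.005], "spin": -0.095, "gripper": 0}, {"slide": [0.035, -0.001, 0.005], "spin": -0.095, "gripper": 0}, {"slide": [0.035, 0.002, 0.005], "spin": -0.095, "gripper": 0}, {"slide": [0.0345, 0.0055, 0.005], "spin": -0.095, "gripper": 0}, {"slide": [0.034, 0.0085, 0.005], "spin": -0.095, "gripper": 0}])

```text
t: 1.52
tcp_pos: [0.3625, -0.2899, 0.1913]
eef_rot: [[0.478, 0.878, 0.0], [0.878, -0.478, -0.0], [-0.0, 0.0, -1.0]]
contact_force: [0.3, -1.2, 0.1]
width: 0.0852
grip_force: 0.0
```

```bash
python3 plan.py 572 -105.5 150 15
```

```text
t 1.52 p [ 362.5 -289.9  191.3] psi -28.6 w 0.0852 F [ 0.3 -1.2  0.1] j6 1.39 n 8
0.0328,0.0120,0.0052 spin -0.095
0.0315,0.0150,0.0052 spin -0.095
0.0299,0.0180,0.0052 spin -0.095
0.0281,0.0207,0.0052 spin -0.095
0.0260,0.0233,0.0052 spin -0.095
0.0237,0.0256,0.0052 spin -0.095
0.0211,0.0278,0.0052 spin -0.095
0.0184,0.0297,0.0052 spin -0.095
```

Tracks exactly. Continue.

Emit:
play_rows(deltas=[{"slide": [0.033, 0.012, 0.005], "spin": -0.095, "gripper": 0}, {"slide": [0.0315, 0.015, 0.005], "spin": -0.095, "gripper": 0}, {"slide": [0.03, 0.018, 0.005], "spin": -0.095, "gripper": 0}, {"slide": [0.028, 0.0205, 0.005], "spin": -0.095, "gripper": 0}, {"slide": [0.026, 0.0235, 0.005], "spin": -0.095, "gripper": 0}, {"slide": [0.0235, 0.0255, 0.005], "spin": -0.095, "gripper": 0}, {"slide": [0.021, 0.028, 0.005], "spin": -0.095, "gripper": 0}, {"slide": [0.0185, 0.0295, 0.005], "spin": -0.095, "gripper": 0}, {"slide": [0, 0, 0], "spin": 0, "gripper": 0}])

```text
t: 2.27
tcp_pos: [0.5749, -0.1038, 0.1497]
eef_rot: [[-0.264, 0.965, -0.0], [0.965, 0.264, 0.001], [0.001, 0.0, -1.0]]
contact_force: [1.0, 0.8, 0.2]
width: 0.0855
grip_force: 0.0
```

```bash
python3 plan.py 572 -105.5 26 15; python3 - <<'E'
from rig import grab_frame
import cv2
f=grab_frame('side'); cv2.imwrite('pics/s1.png',cv2.resize(f['image'][60:260,180:440],None,fx=3,fy=3))
E
```

```text
t 2.27 p [ 574.9 -103.8  149.7] psi 15.3 w 0.0855 F [1.  0.8 0.2] j6 1.12 n 4
-0.0002,-0.0008,0.0309 spin 0.001
-0.0002,-0.0008,0.0309 spin 0.001
-0.0002,-0.0008,0.0309 spin 0.001
-0.0002,-0.0008,0.0309 spin 0.001
```

View pics/s1.png

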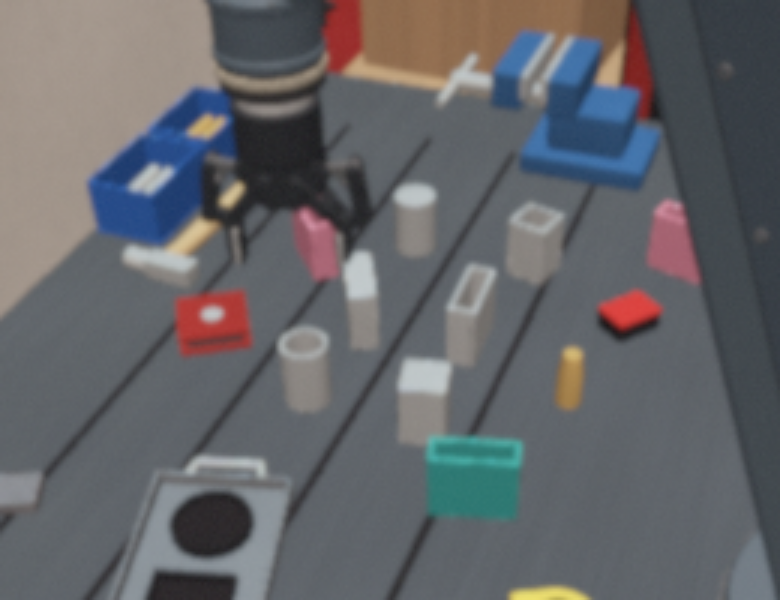

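The side picture shows the gripper (crop 295,250) straight above the round stub (crop 304,345). Descending.

Emit:
play_rows(deltas=[{"slide": [0, -0.001, 0.031], "gripper": 0}, {"slide": [0, -0.001, 0.031], "gripper": 0}, {"slide": [-0.001, 0, 0.031], "gripper": 0}, {"slide": [0, 0, 0.029], "gripper": 0}, {"slide": [0, 0, 0], "gripper": 1}, {"slide": [0, 0, 0], "gripper": 1}, {"slide": [0, 0, 0], "gripper": 1}, {"slide": [0, 0, 0], "gripper": 1}, {"slide": [0, 0, 0], "gripper": 1}, {"slide": [0, 0, 0], "gripper": 1}])

```text
$.deltas[0]: bad value
```

```bash
python3 plan.py 577 88.5 150 15.3
```

```text
t 2.32 p [ 573.2 -105.6  150.2] psi 15.0 w 0.0858 F [-0.3 -0.9 -0.6] j6 1.13 n 6
0.0311,0.0090,0.0000 spin -0.001
0.0311,0.0090,0.0000 spin -0.001
0.0311,0.0090,0.0000 spin -0.001
0.0311,0.0091,0.0000 spin -0.001
0.0310,0.0091,0.0000 spin -0.001
0.0310,0.0091,0.0000 spin -0.001
```

Emit:
play_rows(deltas=[{"slide": [0, -0.001, 0.031], "spin": 0, "gripper": 0}, {"slide": [0, 0, 0.031], "spin": 0, "gripper": 0}, {"slide": [0, 0, 0.031], "spin": 0, "gripper": 0}, {"slide": [0, 0, 0.03], "spin": 0, "gripper": 0}, {"slide": [0, 0, 0], "spin": 0, "gripper": 1}, {"slide": [0, 0, 0], "spin": 0, "gripper": 1}, {"slide": [0, 0, 0], "spin": 0, "gripper": 1}, {"slide": [0, 0, 0], "spin": 0, "gripper": 1}, {"slide": [0, 0, 0], "spin": 0, "gripper": 1}, {"slide": [0, 0, 0], "spin": 0, "gripper": 1}])

```text
t: 3.15
tcp_pos: [0.5723, -0.1085, 0.0309]
eef_rot: [[-0.254, 0.967, 0.003], [0.967, 0.254, -0.001], [-0.002, 0.003, -1.0]]
contact_force: [-2.9, -1.1, 10.2]
width: 0.0471
grip_force: 61.8
```

Emit:
play_rows(deltas=[{"slide": [0, 0, -0.015], "spin": 0, "gripper": 1}, {"slide": [0, 0, -0.03], "spin": 0, "gripper": 1}, {"slide": [0, 0, -0.035], "spin": 0, "gripper": 1}, {"slide": [0, 0, -0.02], "spin": 0, "gripper": 1}, {"slide": [0, 0, 0], "spin": 0, "gripper": 1}])

```text
t: 3.57
tcp_pos: [0.5736, -0.1086, 0.1345]
eef_rot: [[-0.254, 0.967, 0.008], [0.967, 0.254, -0.002], [-0.004, 0.008, -1.0]]
contact_force: [0.7, -0.4, -3.2]
width: 0.0469
grip_force: 63.3
```

```bash
python3 plan.py 577 88.5 126 15.3
```

```text
t 3.57 p [ 573.6 -108.6  134.5] psi 14.7 w 0.0469 F [ 0.7 -0.4 -3.2] j6 1.13 n 6
0.0316,0.0089,0.0014 spin -0.002
0.0316,0.0089,0.0014 spin -0.002
0.0316,0.0090,0.0014 spin -0.002
0.0316,0.0090,0.0014 spin -0.002
0.0316,0.0091,0.0014 spin -0.002
0.0316,0.0092,0.0014 spin -0.002
```

Emit:
play_rows(deltas=[{"slide": [0.032, 0.009, 0], "spin": 0, "gripper": 1}, {"slide": [0.032, 0.009, 0], "spin": 0, "gripper": 1}, {"slide": [0.0315, 0.009, 0], "spin": 0, "gripper": 1}, {"slide": [0.0315, 0.009, 0], "spin": 0, "gripper": 1}, {"slide": [0.0315, 0.009, 0], "spin": 0, "gripper": 1}, {"slide": [0.0315, 0.009, 0], "spin": 0, "gripper": 1}, {"slide": [0, 0, 0], "spin": 0, "gripper": 1}, {"slide": [0, 0, 0], "spin": 0, "gripper": 1}])

```text
t: 4.23
tcp_pos: [0.5746, 0.091, 0.1282]
eef_rot: [[-0.257, 0.967, -0.0], [0.967, 0.257, -0.0], [-0.0, -0.0, -1.0]]
contact_force: [0.4, -0.8, -4.1]
width: 0.0472
grip_force: 63.1
```

```bash
python3 plan.py 577 88.5 45 15.3;  python3 - <<'E'
from rig import grab_frame
import cv2
f=grab_frame('side'); cv2.imwrite('pics/s2.png',cv2.resize(f['image'][130:330,170:400],None,fx=3,fy=3))
E
```

```text
t 4.23 p [574.6  91.  128.2] psi 14.9 w 0.0472 F [ 0.4 -0.8 -4.1] j6 1.47 n 3
-0.0010,0.0006,0.0277 spin -0.002
-0.0010,0.0006,0.0277 spin -0.002
-0.0010,0.0006,0.0277 spin -0.002
```

View pics/s2.png

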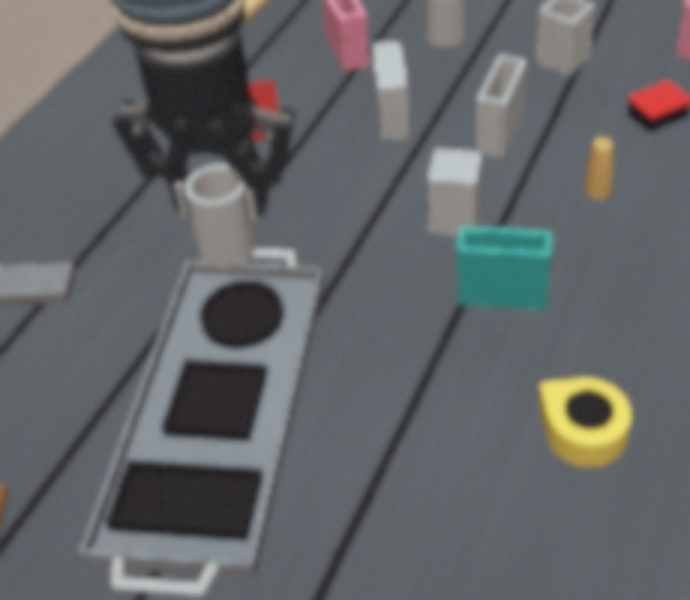

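The round stub is held upright (crop 220,215), above the round compartment (crop 242,314). Lowering.

Emit:
play_rows(deltas=[{"slide": [-0.003, 0.0015, 0.025], "spin": 0, "gripper": 1}, {"slide": [0, 0, 0.025], "spin": 0, "gripper": 1}, {"slide": [0, 0, 0.022], "spin": 0, "gripper": 1}, {"slide": [0, 0, 0.012], "spin": 0, "gripper": 1}, {"slide": [0, 0, 0], "spin": 0, "gripper": 1}, {"slide": [0, 0, 0], "spin": 0, "gripper": 1}])

```text
t: 4.78
tcp_pos: [0.5767, 0.0859, 0.0442]
eef_rot: [[-0.253, 0.968, -0.001], [0.968, 0.253, -0.0], [-0.0, -0.001, -1.0]]
contact_force: [-0.6, -0.0, -3.5]
width: 0.0474
grip_force: 63.0
```

```bash
python3 plan.py 577 88.5 36 15.3;  python3 - <<'E'
from rig import grab_frame
import cv2
f=grab_frame('side'); cv2.imwrite('pics/s3.png',cv2.resize(f['image'][170:270,190:310],None,fx=5,fy=5))
E
```

```text
t 4.78 p [576.7  85.9  44.2] psi 14.6 w 0.0474 F [-0.6 -0.  -3.5] j6 1.46 n 1
0.0024,0.0009,0.0082 spin -0.011
```

View pics/s3.png

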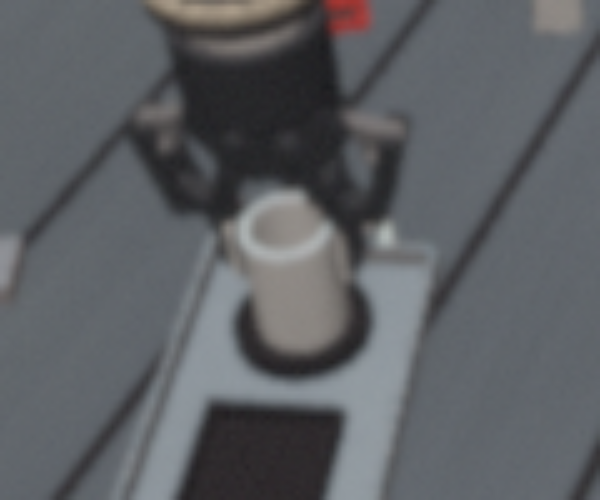

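The stub's foot is inside the black ring (crop 303,320), roughly centred. Lowering the last few mm.

Emit:
play_rows(deltas=[{"slide": [0.001, 0, 0.004], "spin": 0, "gripper": 1}, {"slide": [0, 0, 0.003], "spin": 0, "gripper": 1}, {"slide": [0, 0, 0], "spin": 0, "gripper": 1}, {"slide": [0, 0, 0], "spin": 0, "gripper": 1}])

```text
t: 5.17
tcp_pos: [0.5778, 0.088, 0.0389]
eef_rot: [[-0.254, 0.967, 0.003], [0.967, 0.254, 0.0], [-0.0, 0.003, -1.0]]
contact_force: [-2.2, -0.7, 10.4]
width: 0.0472
grip_force: 64.2
```

Contact with the floor (+10 N). Release and rise.

Emit:
play_rows(deltas=[{"slide": [0, 0, 0], "spin": 0, "gripper": 0}, {"slide": [0, 0, 0], "spin": 0, "gripper": 0}, {"slide": [0, 0, 0], "spin": 0, "gripper": 0}, {"slide": [0, 0, 0], "spin": 0, "gripper": 0}, {"slide": [0, 0, -0.015], "spin": 0, "gripper": 0}, {"slide": [0, 0, -0.03], "spin": 0, "gripper": 0}, {"slide": [0, 0, -0.035], "spin": 0, "gripper": 0}, {"slide": [0, 0, -0.03], "spin": 0, "gripper": 0}])

```text
t: 5.83
tcp_pos: [0.5766, 0.0879, 0.1491]
eef_rot: [[-0.254, 0.967, 0.0], [0.967, 0.254, -0.0], [-0.0, 0.0, -1.0]]
contact_force: [1.8, -0.2, 0.2]
width: 0.086
grip_force: 0.0
```

```bash
python3 plan.py 420 -395 145 -15.5
```

```text
t 5.83 p [576.6  87.9 149.1] psi 14.7 w 0.0860 F [ 1.8 -0.2  0.2] j6 1.47 n 15
-0.0285,-0.0183,0.0003 spin 0.035
-0.0291,-0.0173,0.0003 spin 0.035
-0.0297,-0.0162,0.0003 spin 0.035
-0.0303,-0.0152,0.0003 spin 0.035
-0.0308,-0.0141,0.0003 spin 0.035
-0.0312,-0.0130,0.0003 spin 0.035
-0.0317,-0.0119,0.0003 spin 0.035
-0.0321,-0.0108,0.0003 spin 0.035
-0.0324,-0.0097,0.0003 spin 0.035
-0.0328,-0.0085,0.0003 spin 0.035
-0.0330,-0.0074,0.0003 spin 0.035
-0.0333,-0.0062,0.0003 spin 0.035
-0.0335,-0.0050,0.0003 spin 0.035
-0.0336,-0.0038,0.0003 spin 0.035
-0.0337,-0.0026,0.0003 spin 0.035
```

Emit:
play_rows(deltas=[{"slide": [-0.0285, -0.0185, 0], "spin": 0.035, "gripper": 0}, {"slide": [-0.029, -0.0175, 0], "spin": 0.035, "gripper": 0}, {"slide": [-0.03, -0.016, 0], "spin": 0.035, "gripper": 0}, {"slide": [-0.03, -0.015, 0], "spin": 0.035, "gripper": 0}, {"slide": [-0.031, -0.014, 0], "spin": 0.035, "gripper": 0}, {"slide": [-0.031, -0.013, 0], "spin": 0.035, "gripper": 0}, {"slide": [-0.032, -0.012, 0], "spin": 0.035, "gripper": 0}, {"slide": [-0.032, -0.011, 0], "spin": 0.035, "gripper": 0}, {"slide": [-0.0325, -0.01, 0], "spin": 0.035, "gripper": 0}, {"slide": [-0.033, -0.0085, 0], "spin": 0.035, "gripper": 0}])

```text
t: 6.67
tcp_pos: [0.4713, -0.236, 0.1475]
eef_rot: [[0.095, 0.996, 0.0], [0.996, -0.095, -0.0], [-0.0, 0.0, -1.0]]
contact_force: [1.1, -0.3, 1.2]
width: 0.0857
grip_force: 0.0
```

Emit:
play_rows(deltas=[{"slide": [-0.033, -0.0075, 0], "spin": 0.035, "gripper": 0}, {"slide": [-0.0335, -0.006, 0], "spin": 0.035, "gripper": 0}, {"slide": [-0.0335, -0.005, 0], "spin": 0.035, "gripper": 0}, {"slide": [-0.0335, -0.004, 0], "spin": 0.035, "gripper": 0}, {"slide": [-0.0335, -0.0025, 0], "spin": 0.035, "gripper": 0}, {"slide": [0, 0, 0], "spin": 0, "gripper": 0}, {"slide": [0, 0, 0], "spin": 0, "gripper": 0}])

```text
t: 7.25
tcp_pos: [0.4195, -0.3968, 0.147]
eef_rot: [[0.267, 0.964, -0.0], [0.964, -0.267, 0.0], [0.0, -0.0, -1.0]]
contact_force: [-0.2, 0.2, 0.4]
width: 0.0855
grip_force: 0.0
```

```bash
python3 plan.py 420 -395 27 -15.5; python3 - <<'E'
from rig import grab_frame
import cv2
f=grab_frame('side'); a=f['image']; cv2.imwrite('pics/s4.png',cv2.resize(a[40:240,180:440],None,fx=3,fy=3))
E
```

```text
t 7.25 p [ 419.5 -396.8  147. ] psi -15.5 w 0.0855 F [-0.2  0.2  0.4] j6 1.08 n 4
0.0005,-0.0000,0.0300 spin -0.000
0.0005,-0.0000,0.0300 spin -0.000
0.0005,-0.0000,0.0300 spin -0.000
0.0005,-0.0000,0.0300 spin -0.000
```

View pics/s4.png

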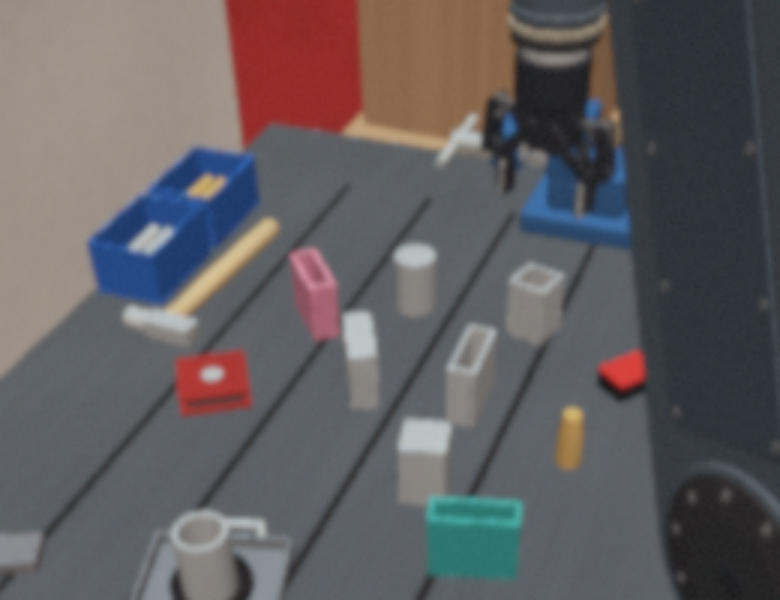

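The round stub stands in its compartment (crop 210,560) and the gripper (545,190) is above the square stub (535,300). Descending with grasp.

Emit:
play_rows(deltas=[{"slide": [0.001, 0, 0.03], "spin": 0, "gripper": 0}, {"slide": [0, 0, 0.03], "spin": 0, "gripper": 0}, {"slide": [0, 0, 0.03], "spin": 0, "gripper": 0}, {"slide": [0, 0, 0.028], "spin": 0, "gripper": 0}, {"slide": [0, 0, 0], "spin": 0, "gripper": 1}, {"slide": [0, 0, 0], "spin": 0, "gripper": 1}, {"slide": [0, 0, 0], "spin": 0, "gripper": 1}, {"slide": [0, 0, 0], "spin": 0, "gripper": 1}, {"slide": [0, 0, 0], "spin": 0, "gripper": 1}, {"slide": [0, 0, 0], "spin": 0, "gripper": 1}])

```text
t: 8.13
tcp_pos: [0.4217, -0.3952, 0.0316]
eef_rot: [[0.264, 0.964, 0.003], [0.964, -0.264, -0.002], [-0.001, 0.003, -1.0]]
contact_force: [-0.7, 3.0, 8.1]
width: 0.0442
grip_force: 62.5
```

Emit:
play_rows(deltas=[{"slide": [0, 0, -0.015], "spin": 0, "gripper": 1}, {"slide": [0, 0, -0.03], "spin": 0, "gripper": 1}, {"slide": [0, 0, -0.035], "spin": 0, "gripper": 1}, {"slide": [0, 0, -0.035], "spin": 0, "gripper": 1}, {"slide": [0, 0, 0], "spin": 0, "gripper": 1}, {"slide": [0, 0, 0], "spin": 0, "gripper": 1}])

```text
t: 8.63
tcp_pos: [0.4218, -0.3956, 0.1473]
eef_rot: [[0.265, 0.964, 0.004], [0.964, -0.265, -0.004], [-0.002, 0.005, -1.0]]
contact_force: [-0.8, 0.0, -4.6]
width: 0.0443
grip_force: 62.7
```

```bash
python3 plan.py 460 170 142 15.3; python3 plan.py 551.5 180 142 15.3|head -1
```

```text
t 8.63 p [ 421.8 -395.6  147.3] psi -15.4 w 0.0443 F [-0.8  0.  -4.6] j6 1.09 n 16
0.0347,-0.0071,0.0003 spin -0.033
0.0349,-0.0059,0.0003 spin -0.033
0.0351,-0.0047,0.0003 spin -0.033
0.0353,-0.0035,0.0003 spin -0.033
0.0354,-0.0024,0.0003 spin -0.033
0.0354,-0.0012,0.0003 spin -0.033
0.0354,0.0000,0.0003 spin -0.033
0.0354,0.0012,0.0003 spin -0.033
0.0354,0.0024,0.0003 spin -0.033
0.0353,0.0036,0.0003 spin -0.033
0.0351,0.0047,0.0003 spin -0.033
0.0349,0.0059,0.0003 spin -0.033
0.0347,0.0071,0.0003 spin -0.033
0.0345,0.0082,0.0003 spin -0.033
0.0342,0.0094,0.0003 spin -0.033
0.0338,0.0105,0.0003 spin -0.033
t 8.63 p [ 421.8 -395.6  147.3] psi -15.4 w 0.0443 F [-0.8  0.  -4.6] j6 1.09 n 17
```

```bash
python3 plan.py 551.5 180 147 15.3
```

```text
t 8.63 p [ 421.8 -395.6  147.3] psi -15.4 w 0.0443 F [-0.8  0.  -4.6] j6 1.09 n 17
0.0347,-0.0016,0.0000 spin -0.031
0.0347,-0.0005,0.0000 spin -0.031
0.0347,0.0006,0.0000 spin -0.031
0.0347,0.0017,0.0000 spin -0.031
0.0346,0.0028,0.0000 spin -0.031
0.0345,0.0038,0.0000 spin -0.031
0.0344,0.0049,0.0000 spin -0.031
0.0342,0.0060,0.0000 spin -0.031
0.0340,0.0071,0.0000 spin -0.031
0.0337,0.0081,0.0000 spin -0.031
0.0335,0.0092,0.0000 spin -0.031
0.0332,0.0103,0.0000 spin -0.031
0.0328,0.0113,0.0000 spin -0.031
0.0324,0.0123,0.0000 spin -0.031
0.0320,0.0133,0.0000 spin -0.031
0.0316,0.0143,0.0000 spin -0.031
0.0311,0.0153,0.0000 spin -0.031
```

Emit:
play_rows(deltas=[{"slide": [0.0345, -0.0015, 0], "spin": -0.031, "gripper": 1}, {"slide": [0.0345, -0.0005, 0], "spin": -0.032, "gripper": 1}, {"slide": [0.0345, 0.0005, 0], "spin": -0.031, "gripper": 1}, {"slide": [0.0345, 0.0015, 0], "spin": -0.032, "gripper": 1}, {"slide": [0.0345, 0.003, 0], "spin": -0.031, "gripper": 1}, {"slide": [0.0345, 0.004, 0], "spin": -0.032, "gripper": 1}, {"slide": [0.0345, 0.005, 0], "spin": -0.031, "gripper": 1}, {"slide": [0.034, 0.006, 0], "spin": -0.032, "gripper": 1}, {"slide": [0.034, 0.007, 0], "spin": -0.031, "gripper": 1}, {"slide": [0.034, 0.008, 0], "spin": -0.032, "gripper": 1}])

```text
t: 9.47
tcp_pos: [0.4962, -0.0548, 0.1435]
eef_rot: [[-0.049, 0.999, -0.001], [0.999, 0.049, 0.0], [0.0, -0.001, -1.0]]
contact_force: [1.5, 0.4, -3.1]
width: 0.0443
grip_force: 62.5
```

Emit:
play_rows(deltas=[{"slide": [0.0335, 0.009, 0], "spin": -0.031, "gripper": 1}, {"slide": [0.033, 0.0105, 0], "spin": -0.032, "gripper": 1}, {"slide": [0.033, 0.0115, 0], "spin": -0.031, "gripper": 1}, {"slide": [0.0325, 0.0125, 0], "spin": -0.032, "gripper": 1}, {"slide": [0.032, 0.0135, 0], "spin": -0.031, "gripper": 1}, {"slide": [0.0315, 0.0145, 0], "spin": -0.032, "gripper": 1}, {"slide": [0.031, 0.0155, 0], "spin": -0.031, "gripper": 1}, {"slide": [0, 0, 0], "spin": 0, "gripper": 1}, {"slide": [0, 0, 0], "spin": 0, "gripper": 1}])

```text
t: 10.22
tcp_pos: [0.5506, 0.1819, 0.143]
eef_rot: [[-0.266, 0.964, -0.002], [0.964, 0.266, -0.001], [-0.0, -0.002, -1.0]]
contact_force: [-0.1, -0.5, -3.2]
width: 0.0448
grip_force: 63.0
```

```bash
python3 plan.py 551.5 180 50 15.3
```

```text
t 10.22 p [550.6 181.9 143. ] psi 15.5 w 0.0448 F [-0.1 -0.5 -3.2] j6 1.62 n 3
-0.0007,0.0001,0.0310 spin 0.001
-0.0007,0.0001,0.0310 spin 0.001
-0.0007,0.0001,0.0310 spin 0.001
```

Emit:
play_rows(deltas=[{"slide": [-0.002, 0, 0.03], "spin": 0, "gripper": 1}, {"slide": [0, 0, 0.03], "spin": 0, "gripper": 1}, {"slide": [0, 0, 0.025], "spin": 0, "gripper": 1}, {"slide": [0, 0, 0.012], "spin": 0, "gripper": 1}, {"slide": [0, 0, 0], "spin": 0, "gripper": 1}, {"slide": [0, 0, 0], "spin": 0, "gripper": 1}])

```text
t: 10.72
tcp_pos: [0.551, 0.1775, 0.047]
eef_rot: [[-0.263, 0.965, -0.002], [0.965, 0.263, -0.001], [-0.0, -0.002, -1.0]]
contact_force: [0.4, 0.1, -2.0]
width: 0.0446
grip_force: 62.9
```

```bash
python3 plan.py 551.5 180 36 15.3;  python3 - <<'E'
from rig import grab_frame
import cv2
f=grab_frame('side'); cv2.imwrite('pics/s5.png',cv2.resize(f['image'][190:310,180:310],None,fx=4.5,fy=4.5))
E
```

```text
t 10.72 p [551.  177.5  47. ] psi 15.2 w 0.0446 F [ 0.4  0.1 -2. ] j6 1.62 n 1
0.0023,0.0011,0.0110 spin -0.001
```

View pics/s5.png

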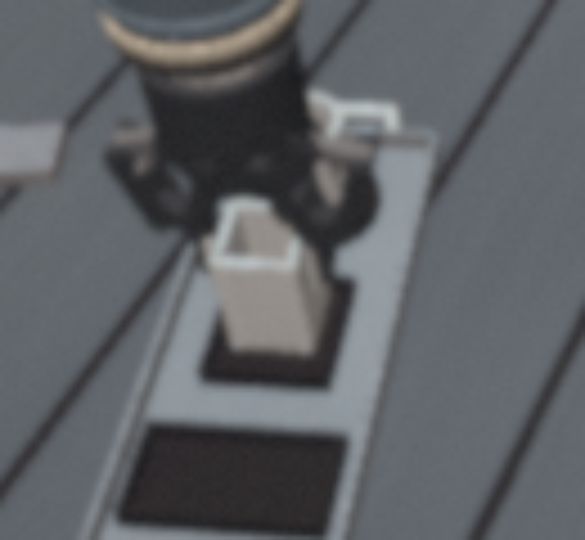

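The square stub's foot is over the square compartment (crop 275,340). It sits a little towards the round end, so I shift it 2 mm along the row while lowering.

Emit:
play_rows(deltas=[{"slide": [0.002, 0, 0.004], "spin": 0, "gripper": 1}, {"slide": [0, 0, 0.003], "spin": 0, "gripper": 1}, {"slide": [0, 0, 0], "spin": 0, "gripper": 1}, {"slide": [0, 0, 0], "spin": 0, "gripper": 1}])

```text
t: 11.1
tcp_pos: [0.5512, 0.1805, 0.0405]
eef_rot: [[-0.264, 0.965, 0.0], [0.965, 0.264, 0.0], [-0.0, 0.0, -1.0]]
contact_force: [-0.0, 0.4, -3.1]
width: 0.0444
grip_force: 62.9
```

Emit:
play_rows(deltas=[{"slide": [0, 0, 0.002], "spin": 0, "gripper": 1}, {"slide": [0, 0, 0.001], "spin": 0, "gripper": 1}, {"slide": [0, 0, 0], "spin": 0, "gripper": 1}, {"slide": [0, 0, 0], "spin": 0, "gripper": 1}])

```text
t: 11.43
tcp_pos: [0.5515, 0.1806, 0.0395]
eef_rot: [[-0.264, 0.965, 0.002], [0.965, 0.264, 0.001], [0.0, 0.002, -1.0]]
contact_force: [-12.5, -4.3, 31.8]
width: 0.0444
grip_force: 67.0
```

Emit:
play_rows(deltas=[{"slide": [0, 0, -0.001], "spin": 0, "gripper": 1}, {"slide": [0, 0, 0], "spin": 0, "gripper": 1}, {"slide": [0, 0, 0], "spin": 0, "gripper": 0}, {"slide": [0, 0, 0], "spin": 0, "gripper": 0}, {"slide": [0, 0, 0], "spin": 0, "gripper": 0}, {"slide": [0, 0, 0], "spin": 0, "gripper": 0}, {"slide": [0, 0, -0.015], "spin": 0, "gripper": 0}, {"slide": [0, 0, -0.03], "spin": 0, "gripper": 0}, {"slide": [0, 0, -0.035], "spin": 0, "gripper": 0}, {"slide": [0, 0, -0.03], "spin": 0, "gripper": 0}])

```text
t: 12.27
tcp_pos: [0.551, 0.1803, 0.15]
eef_rot: [[-0.264, 0.965, -0.0], [0.965, 0.264, 0.0], [0.0, 0.0, -1.0]]
contact_force: [0.7, 0.6, 0.6]
width: 0.0853
grip_force: 0.0
```

```bash
python3 plan.py 445 -243.5 145 1
```

```text
t 12.27 p [551.  180.3 150. ] psi 15.3 w 0.0853 F [0.7 0.6 0.6] j6 1.62 n 13
-0.0293,-0.0165,0.0004 spin 0.019
-0.0296,-0.0159,0.0004 spin 0.019
-0.0299,-0.0153,0.0004 spin 0.019
-0.0302,-0.0148,0.0004 spin 0.019
-0.0305,-0.0142,0.0004 spin 0.019
-0.0307,-0.0136,0.0004 spin 0.019
-0.0310,-0.0130,0.0004 spin 0.019
-0.0312,-0.0124,0.0004 spin 0.019
-0.0315,-0.0118,0.0004 spin 0.019
-0.0317,-0.0112,0.0004 spin 0.019
-0.0319,-0.0106,0.0004 spin 0.019
-0.0321,-0.0100,0.0004 spin 0.019
-0.0323,-0.0093,0.0004 spin 0.019
```

Emit:
play_rows(deltas=[{"slide": [-0.0295, -0.0165, 0], "spin": 0.019, "gripper": 0}, {"slide": [-0.0295, -0.016, 0], "spin": 0.019, "gripper": 0}, {"slide": [-0.03, -0.0155, 0], "spin": 0.019, "gripper": 0}, {"slide": [-0.03, -0.015, 0], "spin": 0.019, "gripper": 0}, {"slide": [-0.0305, -0.014, 0], "spin": 0.019, "gripper": 0}, {"slide": [-0.0305, -0.0135, 0], "spin": 0.019, "gripper": 0}, {"slide": [-0.031, -0.013, 0], "spin": 0.019, "gripper": 0}, {"slide": [-0.031, -0.0125, 0], "spin": 0.019, "gripper": 0}, {"slide": [-0.0315, -0.012, 0], "spin": 0.019, "gripper": 0}])

```text
t: 13.02
tcp_pos: [0.4767, -0.1142, 0.1484]
eef_rot: [[-0.095, 0.995, 0.0], [0.995, 0.095, -0.0], [-0.0, 0.0, -1.0]]
contact_force: [0.4, -0.3, 0.1]
width: 0.0855
grip_force: 0.0
```

Emit:
play_rows(deltas=[{"slide": [-0.0315, -0.011, 0], "spin": 0.019, "gripper": 0}, {"slide": [-0.032, -0.0105, 0], "spin": 0.019, "gripper": 0}, {"slide": [-0.032, -0.01, 0], "spin": 0.019, "gripper": 0}, {"slide": [-0.032, -0.0095, 0], "spin": 0.019, "gripper": 0}, {"slide": [0, 0, 0], "spin": 0, "gripper": 0}, {"slide": [0, 0, 0], "spin": 0, "gripper": 0}])

```text
t: 13.52
tcp_pos: [0.4445, -0.2441, 0.1482]
eef_rot: [[-0.017, 1.0, -0.0], [1.0, 0.017, 0.0], [0.0, -0.0, -1.0]]
contact_force: [0.7, 0.8, -0.6]
width: 0.0856
grip_force: 0.0
```

```bash
python3 plan.py 445 -243.5 28 1; python3 - <<'E'
from rig import grab_frame
import cv2
f=grab_frame('side'); a=f['image']; cv2.imwrite('pics/s6.png',cv2.resize(a[100:330,180:440],None,fx=2.6,fy=2.6))
E
```

```text
t 13.52 p [ 444.5 -244.1  148.2] psi 1.0 w 0.0856 F [ 0.7  0.8 -0.6] j6 1.05 n 4
0.0002,0.0001,0.0300 spin -0.000
0.0002,0.0001,0.0300 spin -0.000
0.0002,0.0001,0.0300 spin -0.000
0.0002,0.0001,0.0300 spin -0.000
```

View pics/s6.png

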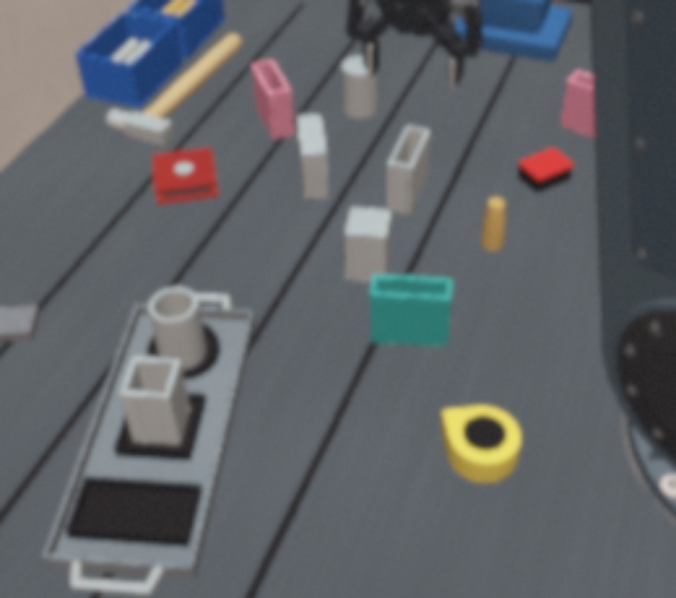

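Both the round stub (180,330) and the square stub (155,405) stand in their compartments, and the gripper is above the oblong stub (408,168).

Emit:
play_rows(deltas=[{"slide": [0.0005, 0, 0.03], "spin": 0, "gripper": 0}, {"slide": [0, 0, 0.03], "spin": 0, "gripper": 0}, {"slide": [0, 0, 0.03], "spin": 0, "gripper": 0}, {"slide": [0, 0, 0.029], "spin": 0, "gripper": 0}, {"slide": [0, 0, 0], "spin": 0, "gripper": 1}, {"slide": [0, 0, 0], "spin": 0, "gripper": 1}, {"slide": [0, 0, 0], "spin": 0, "gripper": 1}, {"slide": [0, 0, 0], "spin": 0, "gripper": 1}, {"slide": [0, 0, 0], "spin": 0, "gripper": 1}, {"slide": [0, 0, 0], "spin": 0, "gripper": 1}])

```text
t: 14.4
tcp_pos: [0.4463, -0.2427, 0.0313]
eef_rot: [[-0.02, 1.0, 0.003], [1.0, 0.02, -0.001], [-0.001, 0.003, -1.0]]
contact_force: [-0.8, 3.3, 11.8]
width: 0.0295
grip_force: 59.1
```

Emit:
play_rows(deltas=[{"slide": [0, 0, 0], "spin": 0, "gripper": 1}, {"slide": [0, 0, 0], "spin": 0, "gripper": 1}, {"slide": [0, 0, -0.015], "spin": 0, "gripper": 1}, {"slide": [0, 0, -0.03], "spin": 0, "gripper": 1}, {"slide": [0, 0, -0.035], "spin": 0, "gripper": 1}, {"slide": [0, 0, -0.035], "spin": 0, "gripper": 1}, {"slide": [0, 0, 0], "spin": 0, "gripper": 1}, {"slide": [0, 0, 0], "spin": 0, "gripper": 1}])

```text
t: 15.07
tcp_pos: [0.4463, -0.2429, 0.1467]
eef_rot: [[-0.02, 1.0, 0.004], [1.0, 0.02, -0.002], [-0.002, 0.004, -1.0]]
contact_force: [0.7, 0.2, -5.9]
width: 0.0295
grip_force: 60.8
```

```bash
python3 plan.py 526.5 271.3 145 105.3
```

```text
t 15.07 p [ 446.3 -242.9  146.7] psi 1.1 w 0.0295 F [ 0.7  0.2 -5.9] j6 1.05 n 15
0.0342,0.0060,0.0001 spin -0.121
0.0332,0.0101,0.0001 spin -0.121
0.0317,0.0141,0.0001 spin -0.121
0.0298,0.0178,0.0001 spin -0.121
0.0274,0.0213,0.0001 spin -0.121
0.0246,0.0244,0.0001 spin -0.121
0.0215,0.0272,0.0001 spin -0.121
0.0181,0.0296,0.0001 spin -0.121
0.0144,0.0316,0.0001 spin -0.121
0.0104,0.0331,0.0001 spin -0.121
0.0064,0.0341,0.0001 spin -0.121
0.0022,0.0346,0.0001 spin -0.121
-0.0020,0.0346,0.0001 spin -0.121
-0.0062,0.0341,0.0001 spin -0.121
-0.0103,0.0331,0.0001 spin -0.121
```

Emit:
play_rows(deltas=[{"slide": [0.034, 0.006, 0], "spin": -0.121, "gripper": 1}, {"slide": [0.033, 0.01, 0], "spin": -0.121, "gripper": 1}, {"slide": [0.0315, 0.014, 0], "spin": -0.121, "gripper": 1}, {"slide": [0.03, 0.018, 0], "spin": -0.121, "gripper": 1}, {"slide": [0.0275, 0.0215, 0], "spin": -0.121, "gripper": 1}, {"slide": [0.0245, 0.0245, 0], "spin": -0.121, "gripper": 1}, {"slide": [0.0215, 0.027, 0], "spin": -0.121, "gripper": 1}, {"slide": [0.018, 0.0295, 0], "spin": -0.121, "gripper": 1}])

```text
t: 15.73
tcp_pos: [0.4873, 0.0331, 0.1433]
eef_rot: [[-0.838, 0.545, -0.002], [0.545, 0.838, -0.0], [0.001, -0.001, -1.0]]
contact_force: [1.7, 0.3, -5.0]
width: 0.0294
grip_force: 60.5
```

Emit:
play_rows(deltas=[{"slide": [0.0145, 0.0315, 0], "spin": -0.121, "gripper": 1}, {"slide": [0.0105, 0.033, 0], "spin": -0.121, "gripper": 1}, {"slide": [0.0065, 0.034, 0], "spin": -0.121, "gripper": 1}, {"slide": [0.002, 0.0345, 0], "spin": -0.121, "gripper": 1}, {"slide": [-0.002, 0.0345, 0], "spin": -0.121, "gripper": 1}, {"slide": [-0.006, 0.034, 0], "spin": -0.121, "gripper": 1}, {"slide": [-0.0105, 0.033, 0], "spin": -0.121, "gripper": 1}, {"slide": [0, 0, 0], "spin": 0, "gripper": 1}, {"slide": [0, 0, 0], "spin": 0, "gripper": 1}, {"slide": [0, 0, 0], "spin": 0, "gripper": 1}])

```text
t: 16.57
tcp_pos: [0.5251, 0.2703, 0.1431]
eef_rot: [[-0.965, -0.261, -0.002], [-0.261, 0.965, -0.001], [0.002, -0.001, -1.0]]
contact_force: [-0.3, -0.5, -4.8]
width: 0.0295
grip_force: 61.1
```

```bash
python3 plan.py 526.5 271.3 48 105.3
```

```text
t 16.57 p [525.1 270.3 143.1] psi 105.1 w 0.0295 F [-0.3 -0.5 -4.8] j6 0.21 n 3
-0.0005,0.0002,0.0317 spin -0.001
-0.0005,0.0002,0.0317 spin -0.001
-0.0005,0.0002,0.0317 spin -0.001
```

Emit:
play_rows(deltas=[{"slide": [-0.0015, 0.0005, 0.03], "spin": 0, "gripper": 1}, {"slide": [0, 0, 0.03], "spin": 0, "gripper": 1}, {"slide": [0, 0, 0.025], "spin": 0, "gripper": 1}, {"slide": [0, 0, 0.01], "spin": 0, "gripper": 1}, {"slide": [0, 0, 0], "spin": 0, "gripper": 1}, {"slide": [0, 0, 0], "spin": 0, "gripper": 1}])

```text
t: 17.07
tcp_pos: [0.5272, 0.271, 0.05]
eef_rot: [[-0.966, -0.26, -0.0], [-0.26, 0.966, -0.0], [0.0, -0.0, -1.0]]
contact_force: [0.5, 0.2, -4.7]
width: 0.0291
grip_force: 61.0
```

```bash
python3 plan.py 526.5 271.3 38 105.3;  python3 - <<'E'
from rig import grab_frame
import cv2
f=grab_frame('side'); cv2.imwrite('pics/s7.png',cv2.resize(f['image'][200:340,170:310],None,fx=4,fy=4))
E
```

```text
t 17.07 p [527.2 271.   50. ] psi 105.1 w 0.0291 F [ 0.5  0.2 -4.7] j6 0.21 n 1
0.0006,0.0005,0.0120 spin -0.004
```

View pics/s7.png

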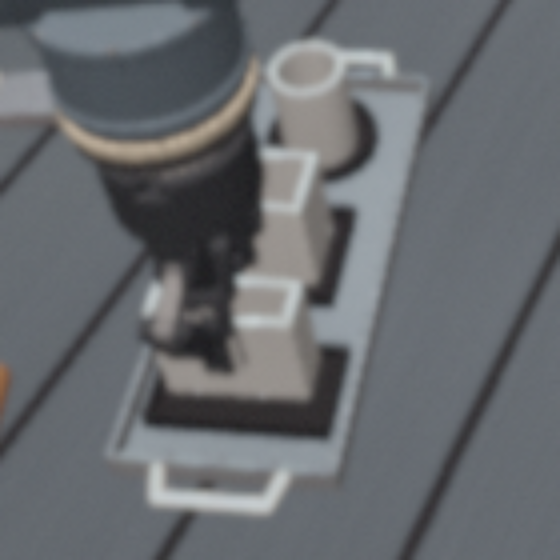

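The oblong stub (crop 240,370) hangs within its oblong compartment, aligned with it and clear of the walls. Lowering.

Emit:
play_rows(deltas=[{"slide": [0, 0, 0.005], "spin": 0, "gripper": 1}, {"slide": [0, 0, 0.003], "spin": 0, "gripper": 1}, {"slide": [0, 0, 0], "spin": 0, "gripper": 1}, {"slide": [0, 0, 0], "spin": 0, "gripper": 1}])

```text
t: 17.45
tcp_pos: [0.5272, 0.2716, 0.0415]
eef_rot: [[-0.965, -0.261, 0.0], [-0.261, 0.965, 0.0], [-0.0, 0.0, -1.0]]
contact_force: [-0.5, 0.6, -3.7]
width: 0.0291
grip_force: 61.1
```

Emit:
play_rows(deltas=[{"slide": [0, 0, 0.002], "spin": 0, "gripper": 1}, {"slide": [0, 0, 0], "spin": 0, "gripper": 1}, {"slide": [0, 0, 0], "spin": 0, "gripper": 1}])

```text
t: 17.7
tcp_pos: [0.5272, 0.2716, 0.0394]
eef_rot: [[-0.965, -0.261, 0.0], [-0.261, 0.965, 0.0], [-0.0, 0.0, -1.0]]
contact_force: [0.2, -0.3, -4.5]
width: 0.0293
grip_force: 61.3
```

Emit:
play_rows(deltas=[{"slide": [0, 0, 0.001], "spin": 0, "gripper": 1}, {"slide": [0, 0, 0], "spin": 0, "gripper": 1}, {"slide": [0, 0, 0], "spin": 0, "gripper": 1}])

```text
t: 17.95
tcp_pos: [0.5273, 0.2717, 0.0393]
eef_rot: [[-0.965, -0.261, 0.001], [-0.261, 0.965, 0.0], [-0.001, 0.0, -1.0]]
contact_force: [-6.7, -3.1, 12.3]
width: 0.0294
grip_force: 62.9
```

Emit:
play_rows(deltas=[{"slide": [0, 0, 0], "spin": 0, "gripper": 0}, {"slide": [0, 0, 0], "spin": 0, "gripper": 0}, {"slide": [0, 0, 0], "spin": 0, "gripper": 0}, {"slide": [0, 0, 0], "spin": 0, "gripper": 0}, {"slide": [0, 0, -0.015], "spin": 0, "gripper": 0}, {"slide": [0, 0, -0.03], "spin": 0, "gripper": 0}, {"slide": [0, 0, -0.035], "spin": 0, "gripper": 0}, {"slide": [0, 0, -0.035], "spin": 0, "gripper": 0}, {"slide": [0, 0, -0.03], "spin": 0, "gripper": 0}])

```text
t: 18.7
tcp_pos: [0.5272, 0.2716, 0.1857]
eef_rot: [[-0.965, -0.261, 0.001], [-0.261, 0.965, 0.001], [-0.001, 0.0, -1.0]]
contact_force: [1.3, -0.5, 0.1]
width: 0.0858
grip_force: 0.0
```

Emit:
play_rows(deltas=[{"slide": [0.035, 0, 0], "spin": 0, "gripper": 0}, {"slide": [0.035, 0, 0], "spin": 0, "gripper": 0}, {"slide": [0.035, 0, 0], "spin": 0, "gripper": 0}, {"slide": [0.03, 0, 0], "spin": 0, "gripper": 0}, {"slide": [0, 0, 0], "spin": 0, "gripper": 0}, {"slide": [0, 0, 0], "spin": 0, "gripper": 0}])

```text
t: 19.2
tcp_pos: [0.396, 0.2362, 0.1838]
eef_rot: [[-0.965, -0.262, 0.001], [-0.262, 0.965, 0.0], [-0.001, 0.0, -1.0]]
contact_force: [1.0, -0.4, 0.1]
width: 0.0855
grip_force: 0.0
```

```bash
python3 - <<'E'
from rig import grab_frame,bot
import cv2,numpy as np
f=grab_frame('side'); g=grab_frame('top'); a=cv2.resize(f['image'][110:340,150:460],None,fx=2.5,fy=2.5)[:300*2]
b=cv2.resize(g['image'][90:310,140:520],None,fx=2,fy=2)
cv2.imwrite('pics/s8.png',a); cv2.imwrite('pics/t8.png',b); print(bot.observe()['tcp_pos'],bot.observe()['t'])
E
```

```text
[0.3975067  0.23663454 0.18357382] 19.3
```

View pics/s8.png

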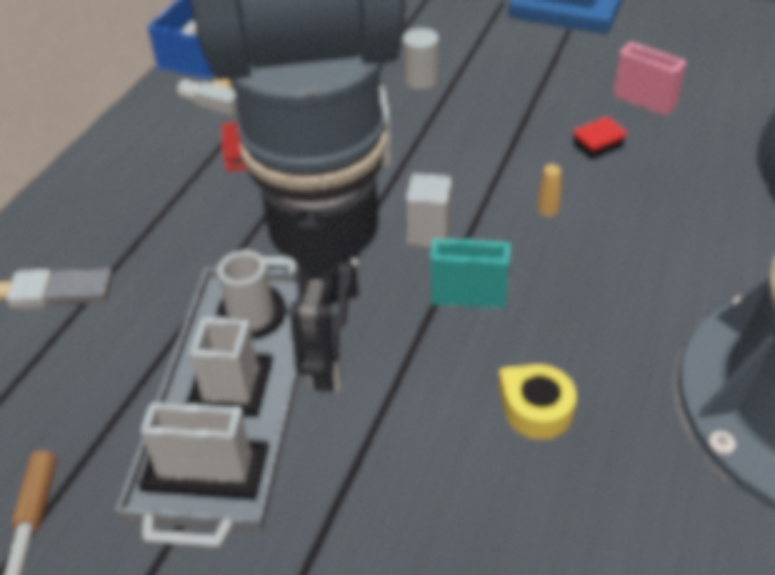

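View pics/t8.png

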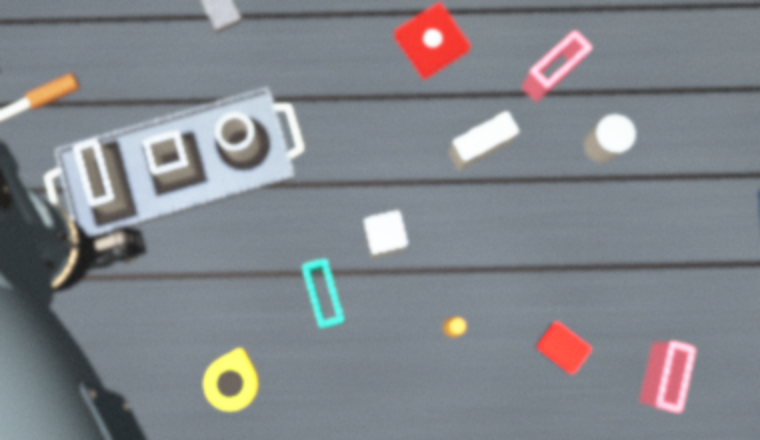

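All three stubs stand upright in their matching compartments (top crop: oblong 97,172; square 167,153; round 237,132). The bars and the look-alikes have not moved.

```bash
python3 -c "
from rig import bot
print(bot.sign_off())"
```

```text
the job is handed in; nothing more can be done
None
```

The job is handed in at about 19 s: the final pictures show the round, square and rectangular stubs each standing upright in their matching compartment, with the three solid bars still where they were.

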